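Tap a stack of blank circuit boards square in the squaring jig

TASK

Four blank circuit boards were dropped untidily into the squaring jig. With the fingers, gently tap the stack back against the blue rear fence and sideways against the yellow side stop until all the boards' edges are flush with one another and the stack sits square along the rear fence, still lying in the same order. Then draw the fingers clear, and leave the things round the jig alone.

Things in the scene. Friction and masses are not known exactly. Their poses are not given: they have to be found in the camera images.
- jig: squaring jig, fixed: aluminium floor plate with a blue rear fence, open at the front and right. Origin on the bench under the plate, x to the rear fence, y left to the side stop, z up. In this frame (mm): plate x -125..95, y -150..130, top z 10; fence front face x = 75, from y -140 to 120, top z 46.
- stop_bracket: dark steel bracket with a black knob (top z 60 mm) fixed to the jig's left edge; same origin and axes as the jig. Carries the yellow side stop on rods reaching y 160: a block x -30..70, 12 thick, top z 46. Its face, looking to -y and parallel to the jig's x, was clamped anywhere from y 55 to 85: not reported, look or find it by touch. It does not shift under 100 N.
- board_1: lowest of four equal loose blank boards, each 80 mm in its x, 100 in its y, 6 thick, 60 to 130 g, smooth: 1 to 2 N slides the stack, up to 5 N boards among others. Green core (1, 3) or tan core (2, 4), copper top. Origin at the centre of its underside; it starts with that at jig x -15..3, y -45..-25 mm, the others up to 12 mm off it. Home against the rear fence its origin is at x = 35 in the jig frame.
- board_2: second board from below, tan core, same size; origin at the centre of its underside (6 mm above board_1's)
- board_3: third board, green core, same size; origin at the centre of its underside
- board_4: top board, tan core, same size; origin at the centre of its underside; its top is 34 mm above the bench
- nut_driver: bystander, leave it: blue-handled nut driver, 173 mm long, lying left of the jig; origin under its middle
- tape_roll: bystander, leave it: amber tape roll lying flat, 70 mm across, 16 mm high, behind and left of the jig; origin under its centre
- relay_cube: bystander, leave it: small clear-covered relay, 22x28x38 mm, standing on the bench just behind the jig's rear fence; origin under its centre
- terminal_strip: bystander, leave it: white screw terminal strip, 18x49x14 mm, lying on the bench just behind the rear fence; origin under its centre

How it is judged:
By the outcome, as a careful person would: the job done as asked, in the order asked, and still so for the second after the job is handed in, with the robot touching nothing.
It also fails if it takes over 64 s, if anything falls off the work surface, if the arm or the gripper's body presses on something with over 40 N, if the wrist force passes 120 N, or if a joint passes its speed limit or range.

ROBOT

A 6-joint arm with a two-finger parallel gripper is mounted at the origin on a cart in front of the work surface, level with it; the furniture and walls round the work are solid. World frame = base frame: x ahead of the robot, y to its left, z up, the work surface at z = 0. Lengths are in m, angles in degrees, forces in N, time in s.
With the tool pointing down it reaches from about 0.35 to 0.875 m from the base axis. Payload 4.2 kg.
Tool frame: the origin (TCP) lies midway between the tips of the shut fingers; the grasp point (between the pads) lies 19 mm behind it; z points along the fingers, y is the line along which they close (so a half turn about z gives the same grasp; the last joint's range is limited). The gripper opens to 87 mm and grips with 3 to 60 N. Pads are 19 mm wide; open, the fingers measure 117 mm over their backs; the gripper's body (75 mm by 190 mm) begins 51 mm behind the grasp point.
Start: joints at [90.046, 22.042, 0.453, 0, -68.411, -14.817], TCP at [0.159, 0.604, 0.223] pointing down, gripper open.
Joint ranges: [-179.83, 179.83], [-69.29, 118.12], [-61.27, 80.66], [-181.25, 117.63], [-171.15, -9.14], [-177.46, 177.46]. Speed limits (degrees/s): [159.86, 159.86, 180, 180, 180, 180].

INTERFACE

Orientations are given as [roll, pitch, yaw] about the fixed x, y, z axes, in that order (R = Rz(yaw) Ry(pitch) Rx(roll)).
In Python, from workcell import env gives the robot as it stands. The module is installed in compiled form; this text tells all that it offers. Calls block until the motion is done:
- env.goto(position, orientation): joint-space move of the TCP to a pose.
- env.move_straight(position, rotation=None, rate=0.15, force_limit=None): straight line of the TCP; rotation=None keeps the orientation; rate is the mean speed in m/s. With force_limit (N) it stops when the force on the tool has changed by that much, and returns True; else False.
- env.set_joints(angles): joint-space move.
- env.gripper_to(opening, grasp_force=None): opening from 0.0 (shut) to 1.0 (fully open); grasp_force is the grip in N (None keeps the last); returns when the fingers have stopped.
- env.dwell(seconds).
- env.inverse_kinematics(position, orientation): joint angles nearest the present ones, or None.
- env.read_state(): the state.
- env.grab_frame(name): name is "scene" or "top"; returns a dict with "image" (420x560x3 uint8, blue, green, red), "fx", "fy", "cx", "cy" (pixels), "D" ([k1, k2, p1, p2, k3] as OpenCV has them; the pictures are not rectified), "position" and "orientation" of the camera in the world. Camera axes: x right, y up, looking along -z (the intrinsics and any distortion apply to the point x, -y, -z); pixel columns grow to the right and rows downward; lengths in m; the calibration is good to about 2 mm. A picture is of the moment at which its call begins. There is no depth.
A pose or a line that the arm cannot do raises env.Unreachable and nothing moves.
- env.close_job(): hands the job in; it is judged then, once.
Trained networks look in a picture, given as the dict that the camera call returned (one of the last four; its "shot" number tells which), for a name from the list of things; names that differ only in an ending like _2 or _b are one class to them, and where a whole thing is asked for, a point or a joint stands for the part that bears it (a point fixed in the world has none). Each returns a list of dicts, best first, with "score" (0 to 1); they miss things now and then, are a little off and sometimes report something else, mostly with a low value. They report only what shows in the picture. A call takes as long as a camera call.
- env.search_frame(picture, thing): "xyz" ([x, y, z] in m, in world coordinates, good to about 4 mm: the middle of the surface that is visible of it).
- env.trace(picture, thing): "mask" (420x560 bool, what is visible of it).
The state is a dict: "clock": time; "joint_positions": joint angles; "qvel": joint speeds; "joint_torque": joint torques, N m; "position": TCP position; "tool_rot": TCP orientation; "force": force on the tool from outside, world axes, zero at the start; "wrist_torque": the same for the moment, N m; "opening": opening from 0.0 (shut) to 1.0 (fully open); "finger_force": force on a finger pad.
Only numpy, scipy, OpenCV 4.12 (cv2) and the standard library are available. Lean on these libraries where they do the work, as an engineer would, in place of code of your own. Each camera call takes 0.05 s, during which the arm holds its last target. There are 200 camera calls.

## Working session

There is one attempt and no reset: what is moved stays moved. The work goes in short steps, each a Python script; the robot and the scene stay as the last script left them, time stands still between calls to the robot, and variables do not carry over. Pictures are saved under pics/ and viewed, at most 10 in all, crops included, and the job is handed in when it is done.

```bash
mkdir -p pics
python3 - <<'E'
from workcell import env
import cv2
for n in("scene","top"):
    f=env.grab_frame(n); cv2.imwrite(f"pics/{n}0.png",f["image"])
    print(n,{k:v for k,v in f.items() if k!="image"})
    for t in("jig","stop_bracket","board_1","nut_driver","tape_roll","relay_cube","terminal_strip"):
        print(t,[(r["xyz"],r["score"]) for r in env.search_frame(f,t)][:4])
s=env.read_state();print(s["clock"],s["tool_rot"],s["force"])
E
```

```text
scene {'fx': 532.5153798490852, 'fy': 532.5153798490852, 'cx': 275.483264284628, 'cy': 215.578214561872, 'D': array([-0.03481855,  0.        ,  0.        ,  0.        ,  0.        ]), 'position': array([ 0.10609091, -0.47795054,  0.79283708]), 'orientation': array([ 50.0161374 ,  -1.17149599, -31.67909155]), 'shot': 1}
jig [([0.4646, 0.1106, 0.0104], 0.91), ([0.5135, 0.1364, 0.034], 0.52)]
stop_bracket [([0.5031, 0.2579, 0.033], 0.72), ([0.4996, 0.0821, 0.0158], 0.44)]
board_1 [([0.5141, 0.1366, 0.0337], 0.82), ([0.4771, 0.1055, 0.0255], 0.54), ([0.5004, 0.0836, 0.014], 0.51), ([0.537, 0.1017, 0.0298], 0.51)]
nut_driver [([0.3452, 0.4243, 0.0159], 0.97)]
tape_roll [([0.7195, 0.3373, 0.0191], 0.67)]
relay_cube [([0.6388, 0.1292, 0.0279], 0.47)]
terminal_strip [([0.6211, 0.2178, 0.0113], 0.65)]
top {'fx': 481.7770285810575, 'fy': 481.7770285810575, 'cx': 286.47951508179466, 'cy': 215.37646009515282, 'D': array([-0.11347069,  0.        ,  0.        ,  0.        ,  0.        ]), 'position': array([0.35778338, 0.23386227, 1.10266599]), 'orientation': array([ 10.8719778 ,   0.41564472, -89.78094471]), 'shot': 2}
jig [([0.4703, 0.1457, 0.0096], 0.94), ([0.5174, 0.1377, 0.0372], 0.32), ([0.6201, 0.2156, 0.0146], 0.27)]
stop_bracket [([0.5038, 0.2599, 0.0433], 0.55)]
board_1 [([0.5172, 0.141, 0.0379], 0.87), ([0.5485, 0.183, 0.0272], 0.61)]
nut_driver [([0.3457, 0.4306, 0.021], 0.86)]
tape_roll [([0.7152, 0.3396, 0.0141], 0.7)]
relay_cube [([0.633, 0.1374, 0.0368], 0.49)]
terminal_strip [([0.6344, 0.1406, 0.0329], 0.54), ([0.6176, 0.2174, 0.0147], 0.5), ([0.4727, 0.1478, 0.0096], 0.24)]
0.8 [-1.79997683e+02  1.92451003e-03 -1.47708653e+01] [-0.46739596  0.06690545  0.01763739]
```

View pics/scene0.png

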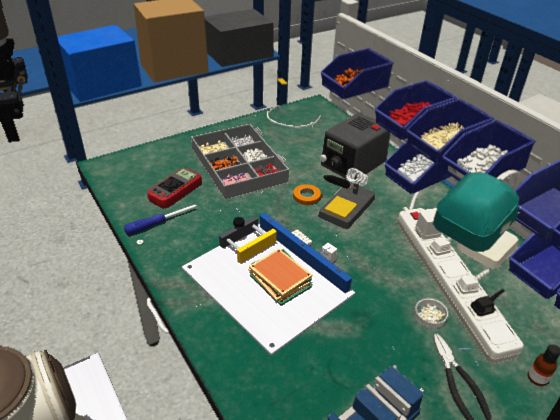

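View pics/top0.png

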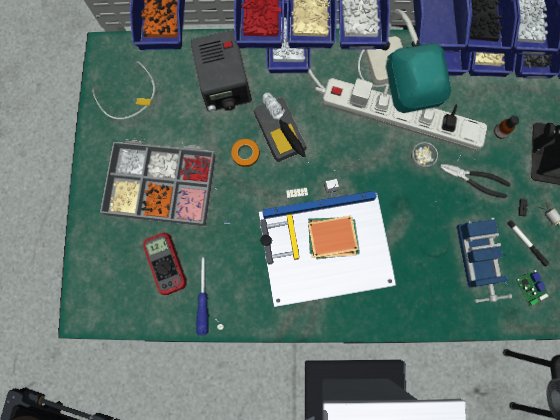

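The top view shows the jig plate with corners at about (274,305) and (395,285), and the blue fence running from (262,212) to (376,197). The yellow stop is at x≈293 and the stack is around (333,237). Next I'll measure these by colour.

```bash
cat > h.py <<'E'
from workcell import env
import cv2, numpy as np
from scipy.spatial.transform import Rotation as Ro
def unproj(f,px,z):
    K=np.array([[f["fx"],0,f["cx"]],[0,f["fy"],f["cy"]],[0,0,1]])
    p=cv2.undistortPoints(np.float64(px).reshape(-1,1,2),K,f["D"])[:,0]
    d=np.c_[p[:,0],-p[:,1],-np.ones(len(p))]@Ro.from_euler("xyz",f["orientation"],degrees=True).as_matrix().T
    return (f["position"]+d*((z-f["position"][2])/d[:,2])[:,None])[:,:2]
def blobs(f,lo,hi,roi):
    m=cv2.inRange(cv2.cvtColor(f["image"],cv2.COLOR_BGR2HSV),lo,hi); r=np.zeros_like(m); x0,y0,x1,y1=roi
    r[y0:y1,x0:x1]=m[y0:y1,x0:x1]
    n,l,s,_=cv2.connectedComponentsWithStats(r); i=1+np.argmax(s[1:,4])
    return np.argwhere(l==i)[:,::-1]
def rect(f,pts,z):
    q=unproj(f,pts,z)*1000
    return cv2.boxPoints(cv2.minAreaRect(q.astype(np.float32)))
C={"fence":((100,120,40),(125,255,255),.046),"stop":((20,150,100),(35,255,255),.046),"copper":((3,90,100),(15,190,255),.034),"plate":((0,0,190),(180,40,255),.010)}
def measure(f,roi):
    return {k:rect(f,blobs(f,lo,hi,roi),z) for k,(lo,hi,z) in C.items()}
E
python3 - <<'E'
from h import *
for n,roi in(("top",(255,190,400,310)),("scene",(180,205,358,350))):
    f=env.grab_frame(n)
    for k,b in measure(f,roi).items():
        e=[np.linalg.norm(b[i]-b[i-1]) for i in(1,2)]; d=b[1]-b[0] if e[0]>e[1] else b[2]-b[1]
        print(n,k,b.round(1).tolist(),np.round(e,1),"long dir",np.degrees(np.arctan2(d[1],d[0])).round(2))
    im=f["image"];x0,y0,x1,y1=roi
    cv2.imwrite(f"pics/{n}1.png",cv2.resize(im[y0:y1,x0:x1],None,fx=4,fy=4,interpolation=cv2.INTER_CUBIC)[:600,:800])
E
```

```text
top fence [[554.4000244140625, 293.8999938964844], [599.9000244140625, 39.20000076293945], [620.2000122070312, 42.79999923706055], [574.7000122070312, 297.5]] [258.7  20.6] long dir -79.86
top stop [[464.1000061035156, 225.89999389648438], [466.1000061035156, 214.60000610351562], [564.7000122070312, 231.6999969482422], [562.7999877929688, 243.0]] [ 11.4 100.1] long dir 9.8
top copper [[473.29998779296875, 177.0], [489.3999938964844, 87.19999694824219], [559.7999877929688, 99.9000015258789], [543.5999755859375, 189.6999969482422]] [91.2 71.5] long dir -79.79
top plate [[359.79998779296875, 270.29998779296875], [408.3999938964844, -5.300000190734863], [612.4000244140625, 30.700000762939453], [563.7000122070312, 306.20001220703125]] [279.8 207.1] long dir -79.99
scene fence [[534.4000244140625, 289.0], [581.5, 16.399999618530273], [619.5999755859375, 23.0], [572.5999755859375, 295.6000061035156]] [276.7  38.7] long dir -80.2
scene stop [[444.0, 217.6999969482422], [451.0, 182.3000030517578], [567.0, 205.10000610351562], [560.0, 240.5]] [ 36.1 118.2] long dir 11.12
scene copper [[471.8999938964844, 176.3000030517578], [486.29998779296875, 86.5999984741211], [557.0999755859375, 97.9000015258789], [542.7000122070312, 187.6999969482422]] [90.9 71.7] long dir -80.9
scene plate [[358.1000061035156, 268.29998779296875], [406.29998779296875, -7.0], [621.7000122070312, 30.799999237060547], [573.5, 306.0]] [279.4 218.7] long dir -80.07
```

View pics/top1.png

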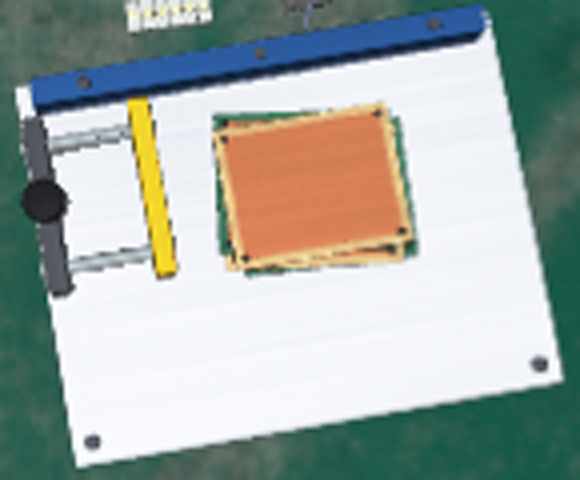

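View pics/scene1.png

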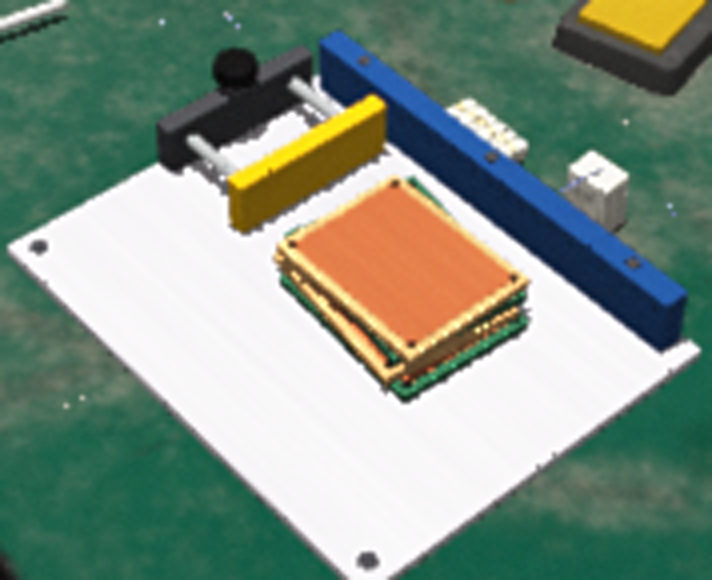

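```bash
cat >> h.py <<'E'
O=np.array([.5025,.163]); YAW=10.0
c,s=np.cos(np.radians(YAW)),np.sin(np.radians(YAW)); RJ=np.array([[c,-s],[s,c]])
def W(x,y,z): return list(O+RJ@np.array([x,y])/1000)+[z]
def J(): 
    p=env.read_state()["position"]; return (RJ.T@(np.array(p[:2])-O)*1000).round(1).tolist()+[round(p[2]*1000,1)]
def FJ():
    f=env.read_state()["force"]; return (RJ.T@f[:2]).round(1).tolist()+[round(f[2],1)]
FRONT=[180,0,YAW]; SIDE=[180,0,YAW-90]
E
python3 - <<'E'
from h import *
for y in (10,-170): print(y,env.inverse_kinematics(W(-75,-27,.12),[180,0,y]))
for y in (-80,100): print(y,env.inverse_kinematics(W(30,-118,.12),[180,0,y]))
env.goto(W(-80,-27,.12),FRONT); env.gripper_to(.5)
env.move_straight(W(-80,-27,.025))
print(env.move_straight(W(-80,-27,.006),rate=.015,force_limit=4),J(),FJ())
z=env.read_state()["position"][2]+.002
env.move_straight(W(-80,-27,z),rate=.02)
print(J(),FJ(),env.read_state()["clock"],env.read_state()["opening"])
E
```

```text
10 [ 3.66674481e+01  1.15158418e+01 -3.14840463e+01  2.54444375e-14
 -4.70001120e+01  6.33325519e+01]
-170 [ 3.66674481e+01  1.15158418e+01 -3.14840463e+01 -2.54444375e-14
 -4.70001120e+01 -1.16667448e+02]
-80 [ 22.11126492  20.84048652 -17.57320954   0.         -51.58630394
 -12.11126492]
100 [ 22.11126492  20.84048652 -17.57320954   0.         -51.58630394
 167.88873508]
True [-80.1, -27.0, np.float64(10.4)] [-0.6, 0.5, np.float64(4.4)]
[-80.0, -27.0, np.float64(12.4)] [0.0, -0.1, np.float64(-0.1)] 5.875 0.5026174683851604
```

Run:
```python
from h import *
z=.0124
print(env.move_straight(W(-3,-27,z),rate=.03,force_limit=12),J(),FJ())
x=J()[0]; env.move_straight(W(x-25,-27,z),rate=.1)
env.move_straight(W(x-25,-27,.12),rate=.25)
env.goto(W(30,-122,.12),SIDE); env.gripper_to(.4)
f=env.grab_frame("top"); cv2.imwrite("pics/top2.png",cv2.resize(f["image"][190:310,255:400],None,fx=4,fy=4,interpolation=cv2.INTER_CUBIC))
print(x,env.read_state()["clock"])
```

```text
True [-13.4, -27.9, np.float64(11.3)] [-0.2, -0.4, np.float64(0.8)]
-13.4 10.6833
```

View pics/top2.png

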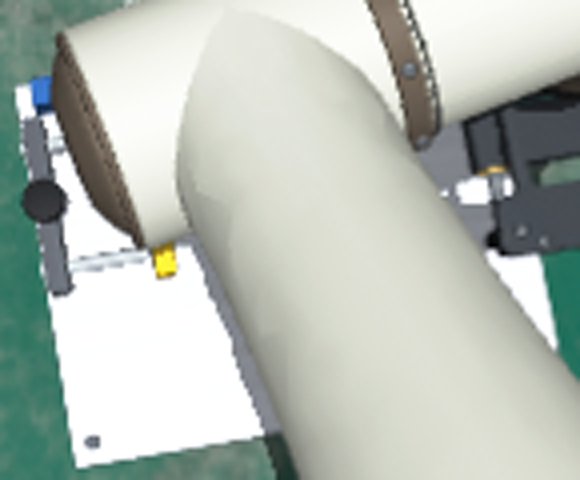

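The arm hides the stack in this view. The front push stopped at x = -13.4 against about -14.5 expected, so the boards are home on the fence. Now the side push.

Run:
```python
from h import *
z=.0130
env.move_straight(W(30,-122,.03),rate=.2); print(env.move_straight(W(30,-122,z),rate=.05,force_limit=6),J(),FJ())
print(env.move_straight(W(30,-38,z),rate=.03,force_limit=12),J(),FJ())
y=J()[1]; env.move_straight(W(30,y-25,z),rate=.1); env.move_straight(W(30,y-25,.12),rate=.25)
env.goto(W(-45,5,.12),FRONT); env.gripper_to(.5)
env.move_straight(W(-45,5,.03),rate=.2); print(env.move_straight(W(-45,5,z),rate=.05,force_limit=6),J(),FJ())
print(env.move_straight(W(-3,5,z),rate=.03,force_limit=10),J(),FJ())
x=J()[0]; env.move_straight(W(x-25,5,z),rate=.1); env.move_straight(W(x-25,5,.12),rate=.25)
env.goto([.35,.42,.25],FRONT)
for n,(x0,y0,x1,y1) in(("top",(255,190,400,310)),("scene",(180,205,358,350))):
    f=env.grab_frame(n); cv2.imwrite(f"pics/{n}3.png",cv2.resize(f["image"][y0:y1,x0:x1],None,fx=4,fy=4,interpolation=cv2.INTER_CUBIC)[:600,:800])
print(env.read_state()["clock"])
```

```text
False [29.9, -122.1, np.float64(12.9)] [0.2, 0.5, np.float64(-0.6)]
True [29.5, -55.5, np.float64(12.8)] [1.0, -1.3, np.float64(1.5)]
False [-45.1, 5.0, np.float64(12.9)] [0.3, -0.5, np.float64(0.2)]
True [-13.2, 4.0, np.float64(11.8)] [-0.1, 0.4, np.float64(0.7)]
20.8917
```

View pics/top3.png

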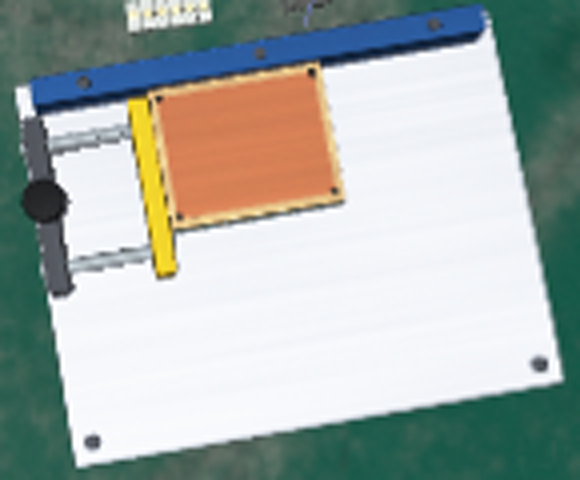

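View pics/scene3.png

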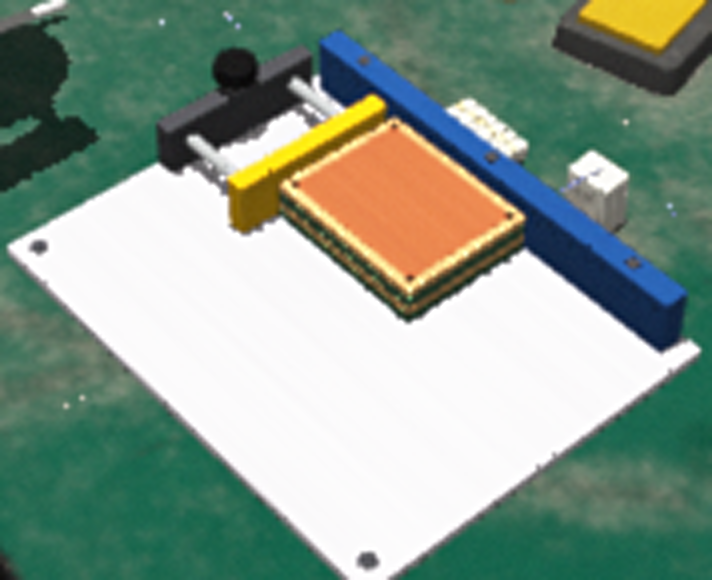

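Both views show the stack flush and square against the fence and the stop, with the layers still in order. I'll do one more light tap on each side to seat it, then look once more.

Run:
```python
from h import *
z=.0130
env.goto(W(-45,-85,.14),SIDE); env.goto(W(30,-85,.12),SIDE); env.gripper_to(.4)
env.move_straight(W(30,-85,z),rate=.1,force_limit=8)
print(env.move_straight(W(30,-45,z),rate=.03,force_limit=12),J())
y=J()[1]; env.move_straight(W(30,y-25,z),rate=.1); env.move_straight(W(30,y-25,.12),rate=.25)
env.goto(W(-45,5,.12),FRONT); env.gripper_to(.5)
env.move_straight(W(-45,5,z),rate=.1,force_limit=8)
print(env.move_straight(W(-3,5,z),rate=.03,force_limit=10),J())
x=J()[0]; env.move_straight(W(x-25,5,z),rate=.1); env.move_straight(W(x-25,5,.12),rate=.25)
env.goto([.35,.42,.25],FRONT)
ims=[]
for n,(x0,y0,x1,y1) in(("top",(280,190,350,260)),("scene",(230,220,320,290))):
    f=env.grab_frame(n); ims.append(cv2.resize(f["image"][y0:y1,x0:x1],(390,390),interpolation=cv2.INTER_CUBIC))
cv2.imwrite("pics/end.png",np.hstack(ims))
print(env.read_state()["clock"])
```

```text
True [29.7, -55.5, np.float64(12.8)]
True [-13.2, 4.0, np.float64(11.7)]
32.6583
```

View pics/end.png

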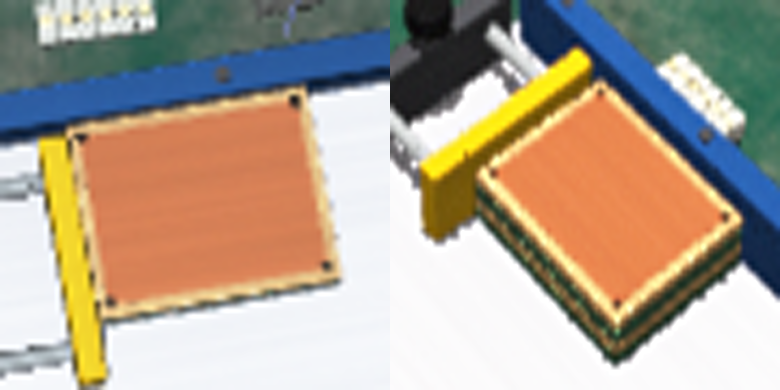

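The stop positions repeated to within 0.1 mm. Both views show the stack flush against the fence and the stop, with the fingers clear.

```bash
python3 -c "
from workcell import env
print(env.close_job())"
```

```text
the job is handed in; nothing more can be done
None
```

The four boards are tapped flush and square against the rear fence and the side stop, still in order, with the fingers clear and the things around the jig untouched; I handed the job in at about 33 s on the robot's clock.

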